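# Peel the top sorting tray off a clinging nest in the drawer

## Robot

A 7-joint arm with a two-finger parallel gripper is mounted at the origin on the work surface. World frame = base frame: x ahead of the robot, y to its left, z up, the work surface at z = 0. Lengths are in m, angles in rad, forces in N, time in s.
With the tool pointing down it reaches from about 0.4 to 0.85 m from the base axis. Payload 4.5 kg.
Tool frame: the origin (TCP) lies between the finger pads; the fingertips stand r.tip_reach ahead of it and the grasp point (between the pads) lies 11 mm behind it (r.tip_reach is the distance from the TCP to the fingertips, in m); z points along the fingers, y is the line along which they close (so a half turn about z gives the same grasp; the last joint's range is limited). The gripper opens to 88 mm and grips with 3 to 60 N. Pads are 18 mm wide; open, the fingers measure 123 mm over their backs; the gripper's body (75 mm by 187 mm) begins 45 mm behind the grasp point.
Start: joints at [-1.311, 0.689, -0.195, 1.565, 0.157, 0.902, -0.215], TCP at [0.14, 0.609, 0.247] pointing down, gripper open.
Joint ranges: [-3.01, 3.01], [-0.46, 2.08], [-1.47, 1.51], [0.13, 2.56], [-1, 4.14], [0.04, 2.09], [-2.66, 2.66]. Speed limits (rad/s): [2.57, 2.57, 3.14, 3.14, 3.14, 3.14, 3.14].

## Interface

Orientations are given as a unit quaternion [x, y, z, w].
In Python, from plant import r, vision, workorder gives the robot as it stands.
- The arm moves only by the tool drive_tool, never from a script. Its argument "targets" is a list of rows, each an object of numbers: "tx", "ty", "tz": the shift along the world's x, y, z in units of 0.03 m (1.0 is 0.03 m); "wx", "wy", "wz": the turn, a rotation vector about the world's x, y, z in units of 60 degrees (1.0 is 60 degrees); "claw": the opening, from -1 (shut) to 1 (fully open). A call has exactly 8 rows; each row shifts and turns the commanded pose from where the row before left it; what a row does not reach is not made up. A row lasts 1/10 s, in which the tool goes at most 50 mm and 8.59 degrees, less where a joint would pass 70% of its speed; a pose out of reach is approached as far as the arm can. A call with a number of a shift or a turn outside -1 to 1 is refused whole. A call with a gripper value outside its range is refused whole. The fingers move at their own pace and stop on an object; "force" is the grip in N (left out, the last holds). Time passes only in rows, so rows that do not move let the fingers close, or fill a call up. It gives the time, the measured TCP pose, the force, the opening and the grip force at its end, in the units of the state.
- r.get_state(): the state, without advancing time (a new reading comes with each control period).
- vision.snapshot(name): name is "scene" or "top" or "wrist"; returns a dict with "image" (480x640x3 uint8, blue, green, red), "range_z" (480x640 float32, m along the optical axis (not along the pixel's ray), 0 where there is no reading), "K" (3x3 intrinsics, pixels), "cam_to_world" (4x4, takes a point from camera to world coordinates). Camera axes: x right, y up, looking along -z (the intrinsics and any distortion apply to the point x, -y, -z); pixel columns grow to the right and rows downward; lengths in m; the calibration is good to about 2 mm. A picture is of the moment at which its call begins.
- workorder.finish_job(): hands the job in; it is judged then, once.
The state is a dict: "clock": time; "q": joint angles; "qd": joint speeds; "joint_torque": joint torques, N m; "tool_pos": TCP position; "eef_rot": TCP orientation; "contact_force": force on the tool from outside, world axes, zero at the start; "moment": the same for the moment, N m; "opening": opening from 0.0 (shut) to 1.0 (fully open); "finger_force": force on a finger pad.
Only numpy, scipy, OpenCV 4.12 (cv2) and the standard library are available. Lean on these libraries where they do the work, as an engineer would, in place of code of your own. Each camera call takes 0.05 s, during which the arm holds its last target. There are 200 camera calls.

## Task

Pull the upper drawer of the black cube all the way out, then take the orange tray by its corner tab and peel it off the white nest it clings to: raise the tab corner first while the opposite corner is still down, so that the nest stays down in the drawer. Bring the tray over to the round cork mat and finish there still holding it in the air in the gripper, right way up, roughly level and well clear above the middle of the mat, with the drawer left open. Leave the other things on the counter alone.

Things in the scene. Friction and masses are not known exactly. Their poses are not given: they have to be found in the camera images.
- drawer (a joint): upper drawer of the black plastic cube (cube 220 mm square, top at z = 180 mm): m pulled out, 0 = shut, as it always starts; 0.17 = fully out at its stop. It slides along the -x axis of drawer_handle, needs about 2 N, and stays where it is left. Its side walls are low, 120 mm above the counter; its front rises to 163 mm
- drawer_handle (a point): middle of the level steel bar handle of the upper drawer: bar 11 mm thick, 110 mm long along this point's y axis, 42 mm in front of the drawer's front with 36 mm of free space behind the bar, 32 mm below the cube's top (z about 148 mm). Its -x axis is the opening direction, towards the robot, turned up to 0.26 rad
- tray_tab (a point): orange tab on the front right (-x, -y) corner of the tray: an upright plate 10 mm thick, 20 mm wide, free for 26 mm above the rim, set diagonally: its width runs along the tray's (1, 1), so it is pinched across (1, -1). This point: 14 mm above the rim, 12 mm below the tab's top. 38 mm free to the drawer's walls. Under the cube's top until the drawer is out; moves with the drawer
- tray_center (a point): centre, half-way up, of the orange tray: 90 (x) by 70 (y) by 22 mm high, open on top (z up), about 70 g. In its axes, which start parallel to the handle's, the tab is at (-49, -39, +25) mm. It sits 8 mm deep in the white nest and clings: lifting the tab corner about the far corner takes 3 to 5 N and frees it once the corner is up 20 mm; straight up takes 6 to 9 N and tends to drag the nest up
- tray_far_corner (a point): the tray's corner opposite the tab, at its underside, (+45, +35, -11) mm from the tray's centre; the point about which it is peeled up
- nest_top (a point): middle of the floor on which the tray rests, in the top of the white nest of trays (110 by 90 mm, 22 mm high, its rim 8 mm above this point). The nest stands in the drawer, is guided by it and can only be dragged straight up, by more than about 5 N. At rest this point lies 41 mm below the handle's middle
- mat_center (a point): middle of the top of the round cork mat, 120 mm across, 4 mm thick, fixed flat on the counter; the tray is to be presented above it (the square blue mat is not meant)
- tin: round stainless pin tin, 82 mm across, 35 mm high; origin under its middle; not to be disturbed
- cup: mint ceramic cup, 80 mm across, 90 mm high; origin under its middle; not to be disturbed
- ball_center (a point): centre of the purple dryer ball, 72 mm across, lying on a rubber ring at the back right; not to be disturbed
Not all that is in view belongs to the job. Several things look just like the part that bears mat_center: the one meant starts farthest to the robot's left.

How it is judged:
By the outcome, as a careful person would: the job done as asked, in the order asked, and still so for the second after the job is handed in, while the arm keeps its last pose, push and grip.
It also fails if it takes over 54 s, if anything falls off the work surface, if the arm or the gripper's body presses on something with over 40 N, if the wrist force passes 120 N, or if a joint passes its speed limit or range.

## Working session

There is one attempt and no reset: what is moved stays moved. The work goes in short steps, Python scripts to look and compute and a tool call to move; the robot and the scene stay as the last step left them, time stands still between calls to the robot, and variables do not carry over. Pictures are saved under pics/ and viewed, at most 10 in all, crops included, and the job is handed in when it is done.

Besides the shell and the picture viewer there is one more tool, called after "Emit:" in YAML: its name, and indented under it one key for each argument. drive_tool: Moves the arm, as the interface text tells. Its arguments: {"type":"object","properties":{"targets":{"type":"array","items":{"type":"object","properties":{"tx":{"type":"number"},"ty":{"type":"number"},"tz":{"type":"number"},"wx":{"type":"number"},"wy":{"type":"number"},"wz":{"type":"number"},"claw":{"type":"number"}}}},"force":{"type":"number"}},"required":["targets"]}

```bash
ls; mkdir -p pics; cat > h.py <<'E'
import numpy as np, cv2
from plant import r, vision, workorder
def snap(n,f=None):
    s=vision.snapshot(n)
    if f: cv2.imwrite('pics/'+f,s['image'])
    return s
def pts(s):
    K=np.array(s['K']);T=np.array(s['cam_to_world']);z=s['range_z']
    v,u=np.mgrid[:480,:640]
    P=np.stack([(u-K[0,2])/K[0,0]*z,-(v-K[1,2])/K[1,1]*z,-z],-1)
    return P@T[:3,:3].T+T[:3,3]
def st():
    s=r.get_state()
    print({k:np.round(s[k],4).tolist() for k in('clock','q','tool_pos','eef_rot','contact_force','opening','finger_force')})
E
python3 - <<'E'
from h import *
st();print(r.tip_reach)
a=snap('scene','a.png');b=snap('top','b.png')
for s in(a,b):print(np.round(s['K'],1).tolist(),np.round(s['cam_to_world'],3).tolist(),[k for k in s])
np.savez('ab.npz',a=a['image'],b=b['image'],pa=pts(a),pb=pts(b))
E
```

```text
pics
{'clock': 0.0, 'q': [-1.3112, 0.69, -0.1945, 1.5663, 0.1573, 0.9025, -0.2151], 'tool_pos': [0.1398, 0.6085, 0.2459], 'eef_rot': [0.1126, 0.9936, -0.0009, -0.0], 'contact_force': [0.272, 0.575, -0.2706], 'opening': 1.0065, 'finger_force': 0.0}
0.008
[[498.8, 0.0, 312.0], [0.0, 498.8, 232.1], [0.0, 0.0, 1.0]] [[0.732, -0.374, 0.569, 1.345], [0.681, 0.384, -0.623, -0.82], [0.015, 0.844, 0.536, 0.796], [0.0, 0.0, 0.0, 1.0]] ['image', 'range_z', 'K', 'cam_to_world']
[[456.3, 0.0, 314.9], [0.0, 456.3, 236.3], [0.0, 0.0, 1.0]] [[0.007, 0.985, -0.175, 0.421], [-1.0, 0.002, -0.031, -0.044], [-0.03, 0.175, 0.984, 1.166], [0.0, 0.0, 0.0, 1.0]] ['image', 'range_z', 'K', 'cam_to_world']
```

View pics/a.png

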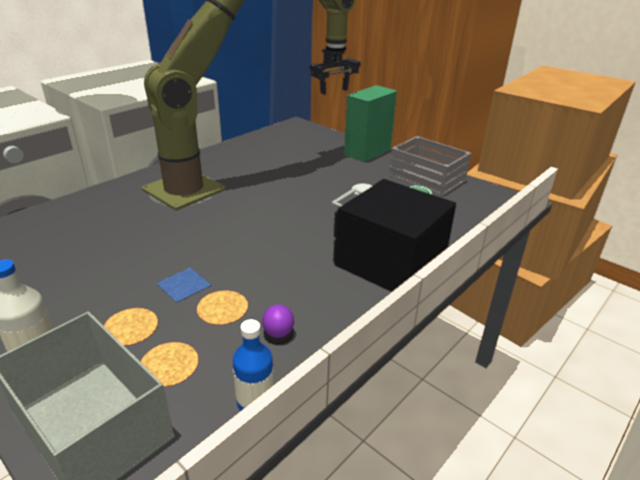

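View pics/b.png

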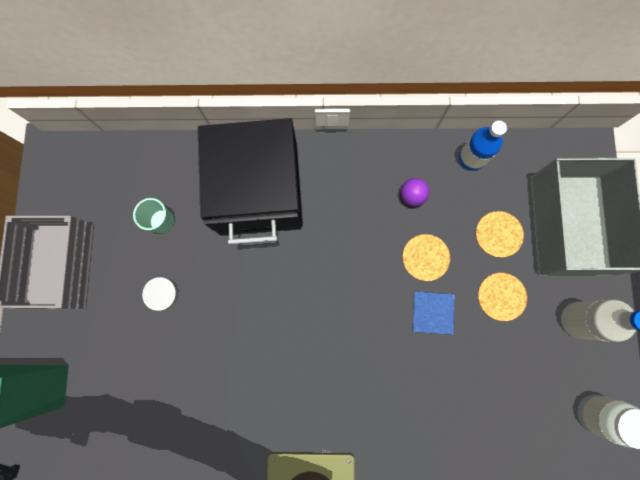

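The top view shows the cube at (250,175) and its bar handle at (253,240), towards the robot. The tin is at (159,294), the cup at (153,216) and the ball at (414,193). There are three cork mats, at (427,258), (500,234) and (503,297). The leftmost in the image has the largest y, so (427,258) is the one meant. Next I confirm it in a crop and measure positions.

```bash
python3 - <<'E'
from h import *
d=np.load('ab.npz');b=d['b'];P=d['pb']
cv2.imwrite('pics/c.png',cv2.resize(np.hstack([b[190:340,380:560],b[190:340,180:330]]),None,fx=2.3,fy=2.3,interpolation=2))
hsv=cv2.cvtColor(b,cv2.COLOR_BGR2HSV)
m=cv2.inRange(hsv,(8,100,120),(28,255,255));m[:150]=0
n,l,s,c=cv2.connectedComponentsWithStats(m)
for i in range(1,n):
    if s[i,4]>500: print('mat',c[i].round(),np.median(P[l==i],0).round(4),P[l==i].mean(0).round(4))
for n_,(u,v) in dict(tin=(159,294),cup=(153,216),ball=(414,193)).items(): print(n_,P[v,u].round(3))
# handle
reg=np.zeros((480,640),bool);reg[215:255,215:295]=1
z=P[...,2]
g=b.max(2)>110
h=reg&g&(z>.12)&(z<.17)
ys,xs=np.nonzero(h);print('handle px',xs.min(),xs.max(),ys.min(),ys.max(),len(xs))
Q=P[h];bar=Q[Q[:,0]<np.percentile(Q[:,0],70)]
print(bar.mean(0).round(4),bar.min(0).round(3),bar.max(0).round(3),Q.min(0).round(3),Q.max(0).round(3))
# cube top
t=(z>.17)&(z<.19);t[:, :190]=0;t[:,310:]=0;t[250:]=0
T=P[t];print(len(T),cv2.minAreaRect((T[:,:2]*1000).astype(np.float32)))
# whats around the tin/rest: height map obstacles
print(P[240,200:310:6].round(3).tolist())
E
```

```text
mat [499. 234.] [ 0.6344 -0.4795  0.0027] [ 0.6342 -0.4781  0.0066]
mat [426. 257.] [ 0.574  -0.2903  0.0029] [ 0.5733 -0.2893  0.0094]
mat [502. 296.] [ 0.4745 -0.4766  0.003 ] [ 0.4754 -0.4751  0.0067]
tin [0.475 0.379 0.034]
cup [0.681 0.42  0.004]
ball [ 0.725 -0.253  0.069]
handle px 228 294 215 243 360
[0.5936 0.133  0.1517] [0.585 0.076 0.145] [0.606 0.185 0.159] [0.585 0.035 0.129] [0.649 0.185 0.165]
8943 ((756.2528076171875, 144.73468017578125), (221.7628936767578, 220.7787628173828), 4.738924980163574)
[[0.618, 0.294, -0.003], [0.618, 0.277, -0.001], [0.618, 0.262, -0.001], [0.617, 0.245, 0.003], [0.617, 0.229, 0.003], [0.592, 0.18, 0.154], [0.592, 0.167, 0.152], [0.592, 0.153, 0.152], [0.592, 0.139, 0.156], [0.592, 0.125, 0.155], [0.592, 0.112, 0.151], [0.592, 0.098, 0.155], [0.592, 0.085, 0.151], [0.618, 0.088, 0.001], [0.619, 0.073, -0.004], [0.619, 0.058, -0.003], [0.619, 0.042, -0.003], [0.618, 0.026, -0.0], [0.619, 0.011, -0.003]]
```

View pics/c.png

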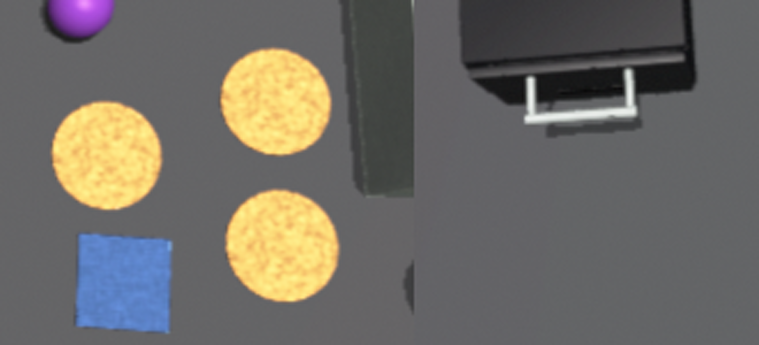

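The crop confirms the meant mat, the leftmost of three at (0.574, -0.290). The tall green box is close to the start pose, so I check that before moving.

```bash
python3 - <<'E'
from h import *
d=np.load('ab.npz')
for k in('a','b'):
    hsv=cv2.cvtColor(d[k],cv2.COLOR_BGR2HSV);P=d['p'+k]
    m=(cv2.inRange(hsv,(50,80,20),(85,255,255))>0)&(P[...,2]>.02)&(P[...,1]>.4)&(P[...,0]<.5)
    Q=P[m];print(k,len(Q),np.percentile(Q,[2,50,98],axis=0).round(3).tolist())
b=d['pb'];h=(b[...,2]>.13)&(b[...,2]<.17)
v,u=np.nonzero(h&(np.abs(b[...,0]-.592)<.006)&(b[...,1]>.07)&(b[...,1]<.19))
Q=b[v,u];p=np.polyfit(Q[:,1],Q[:,0],1);print(p,Q.mean(0))
E
```

```text
a 2947 [[0.207, 0.603, 0.026], [0.293, 0.641, 0.149], [0.303, 0.781, 0.24]]
b 3198 [[0.203, 0.608, 0.026], [0.257, 0.61, 0.137], [0.299, 0.699, 0.233]]
[-0.03858883  0.59759302] [0.59242315 0.13397328 0.1517387 ]
```

Emit:
drive_tool:
  targets:
    - {"ty": -1,"tz": 0.5,"wz": -0.05,"claw": 1}
    - {"ty": -1,"tz": 0.5,"wz": -0.05,"claw": 1}
    - {"ty": -1,"tz": 0.5,"wz": -0.07,"claw": 1}
    - {"tx": 0.5,"ty": -1,"wz": -0.08,"claw": 0.5}
    - {"tx": 1,"ty": -1,"wz": -0.08,"claw": 0}
    - {"tx": 1,"ty": -1,"wz": -0.08,"claw": -0.2}
    - {"tx": 1,"ty": -1,"wz": -0.08,"claw": -0.2}
    - {"tx": 1,"ty": -1,"wz": -0.08,"claw": -0.2}
  force: 15

```text
validation failed for argument at $.ta...
```

Emit:
drive_tool:
  targets:
    - {"tx": 1,"ty": -1,"wz": -0.08,"claw": -0.2}
    - {"tx": 1,"ty": -1,"wz": -0.08,"claw": -0.2}
    - {"tx": 1,"ty": -1,"wz": -0.08,"claw": -0.2}
    - {"tx": 1,"ty": -1,"wz": -0.08,"claw": -0.2}
    - {"tx": 1,"ty": -1,"wz": -0.08,"claw": -0.2}
    - {"tx": 1,"ty": -1,"wz": -0.08,"claw": -0.2}
    - {"tx": 1,"ty": -1,"wz": -0.08,"claw": -0.2}
    - {"tx": 0.5,"ty": -0.5,"wz": -0.08,"claw": -0.2}

```text
validation failed for argument at $.ta...
```

Emit:
drive_tool:
  targets:
    - {"tx": 0,"ty": -1,"tz": 0.5,"wx": 0,"wy": 0,"wz": -0.05,"claw": 1}
    - {"tx": 0,"ty": -1,"tz": 0.5,"wx": 0,"wy": 0,"wz": -0.05,"claw": 1}
    - {"tx": 0,"ty": -1,"tz": 0.5,"wx": 0,"wy": 0,"wz": -0.07,"claw": 1}
    - {"tx": 0.5,"ty": -1,"tz": 0,"wx": 0,"wy": 0,"wz": -0.08,"claw": 0.5}
    - {"tx": 1,"ty": -1,"tz": 0,"wx": 0,"wy": 0,"wz": -0.08,"claw": 0}
    - {"tx": 1,"ty": -1,"tz": 0,"wx": 0,"wy": 0,"wz": -0.08,"claw": -0.2}
    - {"tx": 1,"ty": -1,"tz": 0,"wx": 0,"wy": 0,"wz": -0.08,"claw": -0.2}
    - {"tx": 1,"ty": -1,"tz": 0,"wx": 0,"wy": 0,"wz": -0.08,"claw": -0.2}
  force: 15

```text
clock: 0.9
tool_pos: [0.2757, 0.3677, 0.2917]
eef_rot: [0.401, 0.916, -0.0, 0.0]
contact_force: [0.7, -0.3, 0.7]
opening: 0.57
finger_force: 0.0
```

Emit:
drive_tool:
  targets:
    - {"tx": 1,"ty": -1,"tz": 0,"wx": 0,"wy": 0,"wz": -0.08,"claw": -0.25}
    - {"tx": 1,"ty": -1,"tz": 0,"wx": 0,"wy": 0,"wz": -0.08,"claw": -0.25}
    - {"tx": 1,"ty": -1,"tz": 0,"wx": 0,"wy": 0,"wz": -0.08,"claw": -0.25}
    - {"tx": 1,"ty": -1,"tz": 0,"wx": 0,"wy": 0,"wz": -0.08,"claw": -0.25}
    - {"tx": 1,"ty": -1,"tz": 0,"wx": 0,"wy": 0,"wz": -0.08,"claw": -0.25}
    - {"tx": 1,"ty": -1,"tz": 0,"wx": 0,"wy": 0,"wz": -0.08,"claw": -0.25}
    - {"tx": 1,"ty": -1,"tz": 0,"wx": 0,"wy": 0,"wz": -0.08,"claw": -0.25}
    - {"tx": 1,"ty": -0.9,"tz": 0,"wx": 0,"wy": 0,"wz": -0.08,"claw": -0.25}

```text
clock: 1.7
tool_pos: [0.5157, 0.1303, 0.2915]
eef_rot: [0.681, 0.733, -0.0, -0.0]
contact_force: [2.1, 0.9, 0.2]
opening: 0.375
finger_force: 0.0
```

Emit:
drive_tool:
  targets:
    - {"tx": 1,"ty": 0,"tz": 0,"wx": 0,"wy": 0,"wz": 0,"claw": -0.25}
    - {"tx": 1,"ty": 0,"tz": 0,"wx": 0,"wy": 0,"wz": 0,"claw": -0.25}
    - {"tx": 0.5,"ty": 0,"tz": 0,"wx": 0,"wy": 0,"wz": 0,"claw": -0.25}
    - {"tx": 0,"ty": 0,"tz": -0.5,"wx": 0,"wy": 0,"wz": 0,"claw": -0.25}
    - {"tx": 0,"ty": 0,"tz": -0.5,"wx": 0,"wy": 0,"wz": 0,"claw": -0.25}
    - {"tx": 0,"ty": 0,"tz": -0.5,"wx": 0,"wy": 0,"wz": 0,"claw": -0.25}
    - {"tx": 0,"ty": 0,"tz": 0,"wx": 0,"wy": 0,"wz": 0,"claw": -0.25}
    - {"tx": 0,"ty": 0,"tz": 0,"wx": 0,"wy": 0,"wz": 0,"claw": -0.25}

```text
clock: 2.5
tool_pos: [0.5898, 0.1322, 0.2467]
eef_rot: [0.679, 0.734, -0.0, -0.0]
contact_force: [-0.5, -0.2, 0.7]
opening: 0.372
finger_force: 0.0
```

```bash
python3 - <<'E'
from h import *
st()
w=snap('wrist','d.png');P=pts(w);z=P[...,2];b=w['image']
m=(z>.138)&(z<.165)&(P[...,0]>.55)&(P[...,0]<.615)&(np.abs(P[...,1]-.132)<.045)
Q=P[m];print(len(Q),np.percentile(Q,[2,50,98],axis=0).round(4).tolist())
if len(Q)>20:
    p=np.polyfit(Q[:,1],Q[:,0],1);print(p,np.polyval(p,.132))
E
```

```text
{'clock': 2.5, 'q': [-0.3779, 0.663, 0.143, 1.6409, -0.1173, 0.8467, -0.109], 'tool_pos': [0.5898, 0.1322, 0.2467], 'eef_rot': [0.679, 0.7341, -0.0003, -0.0002], 'contact_force': [-0.5411, -0.1796, 0.6913], 'opening': 0.3718, 'finger_force': 0.0}
1789 [[0.5878, 0.0893, 0.1495], [0.5949, 0.1356, 0.1534], [0.6022, 0.1762, 0.1551]]
[-0.06562662  0.60374972] 0.5950870070870654
```

View pics/d.png

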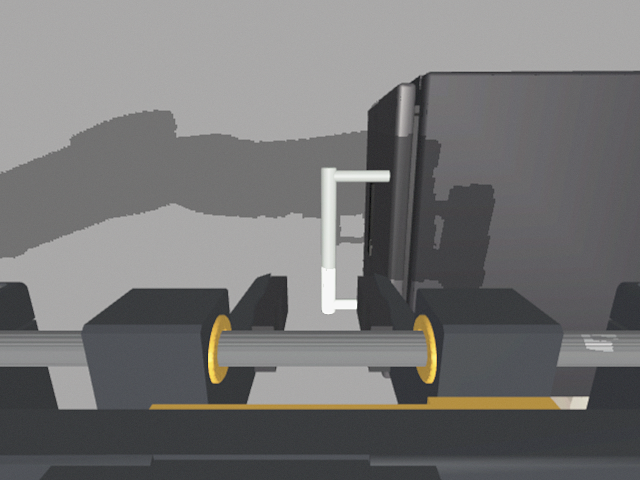

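The wrist view shows the bar (328, 170–310) lying between the open fingers and running along y. I shift 5 mm in x, go down and close.

Emit:
drive_tool:
  targets:
    - {"tx": 0.17,"ty": 0,"tz": -0.7,"wx": 0,"wy": 0,"wz": 0,"claw": -0.25}
    - {"tx": 0,"ty": 0,"tz": -0.7,"wx": 0,"wy": 0,"wz": 0,"claw": -0.25}
    - {"tx": 0,"ty": 0,"tz": -0.7,"wx": 0,"wy": 0,"wz": 0,"claw": -0.25}
    - {"tx": 0,"ty": 0,"tz": -0.7,"wx": 0,"wy": 0,"wz": 0,"claw": -0.25}
    - {"tx": 0,"ty": 0,"tz": -0.7,"wx": 0,"wy": 0,"wz": 0,"claw": -0.25}
    - {"tx": 0,"ty": 0,"tz": 0,"wx": 0,"wy": 0,"wz": 0,"claw": -0.25}
    - {"tx": 0,"ty": 0,"tz": 0,"wx": 0,"wy": 0,"wz": 0,"claw": -0.8}
    - {"tx": 0,"ty": 0,"tz": 0,"wx": 0,"wy": 0,"wz": 0,"claw": -0.9}
  force: 15

```text
clock: 3.35
tool_pos: [0.5961, 0.1323, 0.1433]
eef_rot: [0.679, 0.734, 0.001, 0.001]
contact_force: [1.7, 0.6, 0.6]
opening: 0.216
finger_force: 0.0
```

Emit:
drive_tool:
  targets:
    - {"tx": 0,"ty": 0,"tz": 0,"wx": 0,"wy": 0,"wz": 0,"claw": -0.9}
    - {"tx": 0,"ty": 0,"tz": 0,"wx": 0,"wy": 0,"wz": 0,"claw": -0.9}
    - {"tx": 0,"ty": 0,"tz": 0,"wx": 0,"wy": 0,"wz": 0,"claw": -0.9}
    - {"tx": 0,"ty": 0,"tz": 0,"wx": 0,"wy": 0,"wz": 0,"claw": -0.9}
    - {"tx": 0,"ty": 0,"tz": 0,"wx": 0,"wy": 0,"wz": 0,"claw": -0.9}
    - {"tx": -0.2,"ty": -0.017,"tz": 0,"wx": 0,"wy": 0,"wz": 0,"claw": -0.9}
    - {"tx": -0.3,"ty": -0.025,"tz": 0,"wx": 0,"wy": 0,"wz": 0,"claw": -0.9}
    - {"tx": -0.4,"ty": -0.033,"tz": 0,"wx": 0,"wy": 0,"wz": 0,"claw": -0.9}

```text
clock: 4.15
tool_pos: [0.5697, 0.1302, 0.143]
eef_rot: [0.679, 0.734, 0.002, 0.002]
contact_force: [2.2, 0.7, 5.0]
opening: 0.116
finger_force: 15.0
```

Emit:
drive_tool:
  targets:
    - {"tx": -0.45,"ty": -0.037,"tz": 0,"wx": 0,"wy": 0,"wz": 0,"claw": -0.9}
    - {"tx": -0.45,"ty": -0.037,"tz": 0,"wx": 0,"wy": 0,"wz": 0,"claw": -0.9}
    - {"tx": -0.45,"ty": -0.037,"tz": 0,"wx": 0,"wy": 0,"wz": 0,"claw": -0.9}
    - {"tx": -0.45,"ty": -0.037,"tz": 0,"wx": 0,"wy": 0,"wz": 0,"claw": -0.9}
    - {"tx": -0.45,"ty": -0.037,"tz": 0,"wx": 0,"wy": 0,"wz": 0,"claw": -0.9}
    - {"tx": -0.45,"ty": -0.037,"tz": 0,"wx": 0,"wy": 0,"wz": 0,"claw": -0.9}
    - {"tx": -0.45,"ty": -0.037,"tz": 0,"wx": 0,"wy": 0,"wz": 0,"claw": -0.9}
    - {"tx": -0.45,"ty": -0.037,"tz": 0,"wx": 0,"wy": 0,"wz": 0,"claw": -0.9}

```text
clock: 4.95
tool_pos: [0.4611, 0.1213, 0.1429]
eef_rot: [0.679, 0.734, 0.002, 0.001]
contact_force: [3.1, 1.8, 5.7]
opening: 0.117
finger_force: 15.0
```

Emit:
drive_tool:
  targets:
    - {"tx": -0.3,"ty": -0.025,"tz": 0,"wx": 0,"wy": 0,"wz": 0,"claw": -0.9}
    - {"tx": -0.3,"ty": -0.025,"tz": 0,"wx": 0,"wy": 0,"wz": 0,"claw": -0.9}
    - {"tx": -0.2,"ty": -0.017,"tz": 0,"wx": 0,"wy": 0,"wz": 0,"claw": -0.9}
    - {"tx": -0.2,"ty": -0.017,"tz": 0,"wx": 0,"wy": 0,"wz": 0,"claw": -0.9}
    - {"tx": -0.15,"ty": -0.012,"tz": 0,"wx": 0,"wy": 0,"wz": 0,"claw": -0.9}
    - {"tx": 0,"ty": 0,"tz": 0,"wx": 0,"wy": 0,"wz": 0,"claw": -0.9}
    - {"tx": 0,"ty": 0,"tz": 0,"wx": 0,"wy": 0,"wz": 0,"claw": -0.9}
    - {"tx": 0,"ty": 0,"tz": 0,"wx": 0,"wy": 0,"wz": 0,"claw": -0.9}

```text
clock: 5.75
tool_pos: [0.4254, 0.1184, 0.1428]
eef_rot: [0.679, 0.734, 0.001, 0.0]
contact_force: [-1.4, 0.3, 11.4]
opening: 0.118
finger_force: 15.0
```

Emit:
drive_tool:
  targets:
    - {"tx": -0.1,"ty": -0.008,"tz": 0,"wx": 0,"wy": 0,"wz": 0,"claw": -0.9}
    - {"tx": -0.1,"ty": -0.008,"tz": 0,"wx": 0,"wy": 0,"wz": 0,"claw": -0.9}
    - {"tx": 0,"ty": 0,"tz": 0,"wx": 0,"wy": 0,"wz": 0,"claw": -0.9}
    - {"tx": 0,"ty": 0,"tz": 0,"wx": 0,"wy": 0,"wz": 0,"claw": -0.9}
    - {"tx": 0,"ty": 0,"tz": 0,"wx": 0,"wy": 0,"wz": 0,"claw": -0.9}
    - {"tx": 0,"ty": 0,"tz": 0,"wx": 0,"wy": 0,"wz": 0,"claw": -0.9}
    - {"tx": 0,"ty": 0,"tz": 0,"wx": 0,"wy": 0,"wz": 0,"claw": -0.9}
    - {"tx": 0,"ty": 0,"tz": 0,"wx": 0,"wy": 0,"wz": 0,"claw": -0.9}

```text
clock: 6.55
tool_pos: [0.4249, 0.1184, 0.143]
eef_rot: [0.679, 0.734, 0.005, 0.004]
contact_force: [8.6, 0.0, 1.8]
opening: 0.12
finger_force: 15.0
```

The drawer is at its stop (8.6 N, no further motion). I release and rise to look at the tray.

Emit:
drive_tool:
  targets:
    - {"tx": 0.18,"ty": 0.015,"tz": 0,"wx": 0,"wy": 0,"wz": 0,"claw": -0.3}
    - {"tx": 0,"ty": 0,"tz": 0,"wx": 0,"wy": 0,"wz": 0,"claw": -0.25}
    - {"tx": 0,"ty": 0,"tz": 0,"wx": 0,"wy": 0,"wz": 0,"claw": -0.25}
    - {"tx": 0,"ty": 0,"tz": 0.5,"wx": 0,"wy": 0,"wz": 0,"claw": -0.25}
    - {"tx": 0,"ty": 0,"tz": 1,"wx": 0,"wy": 0,"wz": 0,"claw": -0.25}
    - {"tx": 0,"ty": 0,"tz": 1,"wx": 0,"wy": 0,"wz": -0.05,"claw": -0.25}
    - {"tx": 0,"ty": -0.5,"tz": 1,"wx": 0,"wy": 0,"wz": -0.1,"claw": -0.25}
    - {"tx": 0.3,"ty": -1,"tz": 0.6,"wx": 0,"wy": 0,"wz": -0.1,"claw": -0.25}

```text
clock: 7.35
tool_pos: [0.4325, 0.0748, 0.2662]
eef_rot: [0.769, 0.64, 0.0, -0.001]
contact_force: [-0.3, -0.6, -0.3]
opening: 0.376
finger_force: 0.0
```

Emit:
drive_tool:
  targets:
    - {"tx": 0,"ty": -0.5,"tz": 0,"wx": 0,"wy": 0,"wz": -0.1,"claw": -0.25}
    - {"tx": 0,"ty": 0,"tz": 0,"wx": 0,"wy": 0,"wz": -0.1,"claw": -0.25}
    - {"tx": 0,"ty": 0,"tz": 0,"wx": 0,"wy": 0,"wz": -0.1,"claw": -0.25}
    - {"tx": 0,"ty": 0,"tz": 0,"wx": 0,"wy": 0,"wz": -0.1,"claw": -0.25}
    - {"tx": 0,"ty": 0,"tz": 0,"wx": 0,"wy": 0,"wz": -0.1,"claw": -0.25}
    - {"tx": 0,"ty": 0,"tz": 0,"wx": 0,"wy": 0,"wz": 0,"claw": -0.25}
    - {"tx": 0,"ty": 0,"tz": 0,"wx": 0,"wy": 0,"wz": 0,"claw": -0.25}
    - {"tx": 0,"ty": 0,"tz": 0,"wx": 0,"wy": 0,"wz": 0,"claw": -0.25}

```text
clock: 8.15
tool_pos: [0.4334, 0.0582, 0.2646]
eef_rot: [0.908, 0.419, -0.0, -0.0]
contact_force: [0.2, -0.1, -0.0]
opening: 0.377
finger_force: 0.0
```

```bash
python3 - <<'E'
from h import *
st()
w=snap('wrist','e.png');t=snap('top','f.png')
np.savez('wt.npz',w=w['image'],t=t['image'],pw=pts(w),pt=pts(t))
for s in(w,t):
    P=pts(s);hsv=cv2.cvtColor(s['image'],cv2.COLOR_BGR2HSV)
    m=(cv2.inRange(hsv,(3,150,90),(22,255,255))>0)&(P[...,2]>.09)&(P[...,2]<.17)&(P[...,0]>.4)&(P[...,0]<.75)&(P[...,1]>0)
    Q=P[m];print(len(Q),np.percentile(Q,[1,50,99],axis=0).round(4).tolist() if len(Q) else '')
    top=Q[Q[:,2]>.146]
    if len(top):print('tab',len(top),top.mean(0).round(4),cv2.minAreaRect((top[:,:2]*1000).astype(np.float32)))
    if len(Q): print('all',cv2.minAreaRect((Q[Q[:,2]<.135][:,:2]*1000).astype(np.float32)))
cv2.imwrite('pics/g.png',np.vstack([w['image'],cv2.resize(t['image'][100:350,130:380],(480,480)) if 0 else w['image'][:0]]))
E
```

```text
{'clock': 8.15, 'q': [-0.514, 0.4525, 0.4102, 2.0986, -0.2945, 0.6454, -0.6089], 'tool_pos': [0.4334, 0.0582, 0.2646], 'eef_rot': [0.9079, 0.4192, -0.0003, -0.0002], 'contact_force': [0.2095, -0.0831, -0.0473], 'opening': 0.3765, 'finger_force': 0.0}
2416 [[0.5189, 0.0626, 0.1093], [0.5812, 0.0966, 0.1228], [0.6179, 0.1467, 0.1555]]
tab 160 [0.5246 0.072  0.1529] ((527.3597412109375, 70.53821563720703), (19.43255615234375, 10.438199043273926), 49.879276275634766)
all ((566.7442016601562, 99.25230407714844), (102.69004821777344, 96.30081176757812), 5.06111478805542)
336 [[0.5198, 0.0628, 0.1055], [0.589, 0.131, 0.1163], [0.6159, 0.1494, 0.1558]]
tab 17 [0.526  0.072  0.1536] ((525.5952758789062, 71.14319610595703), (18.941869735717773, 9.437792778015137), 45.706581115722656)
all ((565.1005859375, 106.46580505371094), (102.69297790527344, 80.55391693115234), 5.651922225952148)
```

View pics/e.png

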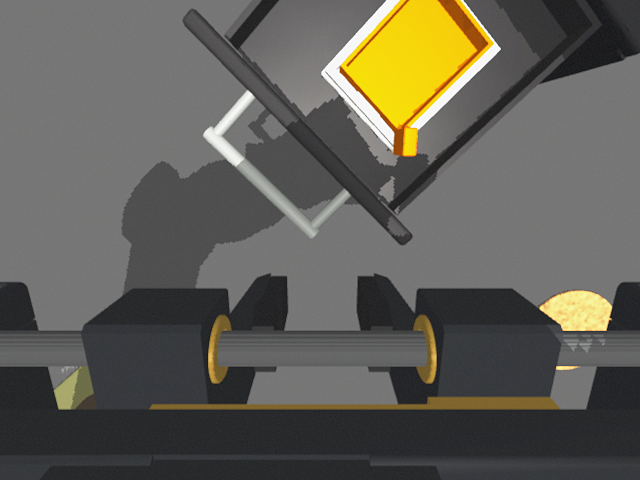

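View pics/f.png

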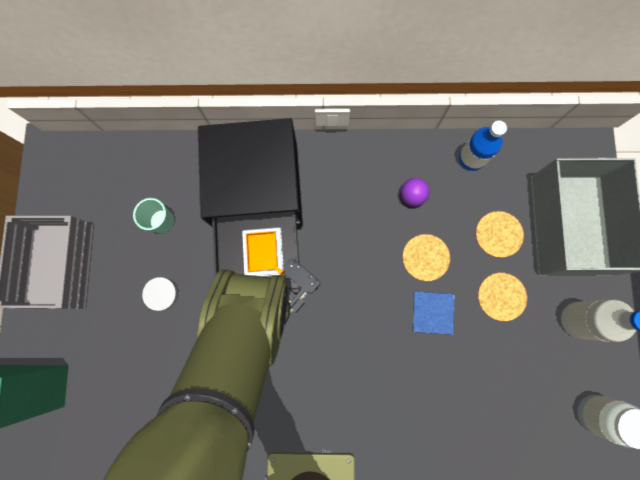

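The wrist view shows the orange tray in the white nest, with the tab at (405,140) set diagonally. In world terms the tab is at (0.526, 0.071), width at 50°, and the tool is already turned to match.

Emit:
drive_tool:
  targets:
    - {"tx": 0.8,"ty": 0.1,"tz": 0,"wx": 0,"wy": 0,"wz": 0,"claw": -0.25}
    - {"tx": 0.8,"ty": 0.1,"tz": 0,"wx": 0,"wy": 0,"wz": 0,"claw": -0.25}
    - {"tx": 0.8,"ty": 0.1,"tz": 0,"wx": 0,"wy": 0,"wz": 0,"claw": -0.25}
    - {"tx": 0.69,"ty": 0.13,"tz": 0,"wx": 0,"wy": 0,"wz": 0,"claw": -0.25}
    - {"tx": 0,"ty": 0,"tz": -0.7,"wx": 0,"wy": 0,"wz": 0,"claw": -0.25}
    - {"tx": 0,"ty": 0,"tz": -0.7,"wx": 0,"wy": 0,"wz": 0,"claw": -0.25}
    - {"tx": 0,"ty": 0,"tz": 0,"wx": 0,"wy": 0,"wz": 0,"claw": -0.25}
    - {"tx": 0,"ty": 0,"tz": 0,"wx": 0,"wy": 0,"wz": 0,"claw": -0.25}

```text
clock: 9.05
tool_pos: [0.5265, 0.0708, 0.2229]
eef_rot: [0.908, 0.418, -0.0, -0.0]
contact_force: [-0.5, 0.5, -0.1]
opening: 0.376
finger_force: 0.0
```

```bash
python3 - <<'E'
from h import *
st()
s=snap('wrist','i.png')
P=pts(s);hsv=cv2.cvtColor(s['image'],cv2.COLOR_BGR2HSV)
m=(cv2.inRange(hsv,(3,150,90),(22,255,255))>0)&(P[...,2]>.148)&(P[...,2]<.17)&(P[...,0]>.4)&(P[...,0]<.75)&(P[...,1]>0)
top=P[m];print(len(top),top.mean(0).round(4),cv2.minAreaRect((top[:,:2]*1000).astype(np.float32)))
E
```

```text
{'clock': 9.05, 'q': [-0.4434, 0.6284, 0.3681, 1.8918, -0.3414, 0.6836, -0.5795], 'tool_pos': [0.5265, 0.0708, 0.2229], 'eef_rot': [0.9083, 0.4184, -0.0003, -0.0001], 'contact_force': [-0.478, 0.4776, -0.0923], 'opening': 0.3762, 'finger_force': 0.0}
460 [0.5286 0.0717 0.1552] ((528.1688842773438, 71.12498474121094), (19.43245506286621, 9.229329109191895), 49.35805130004883)
```

View pics/i.png

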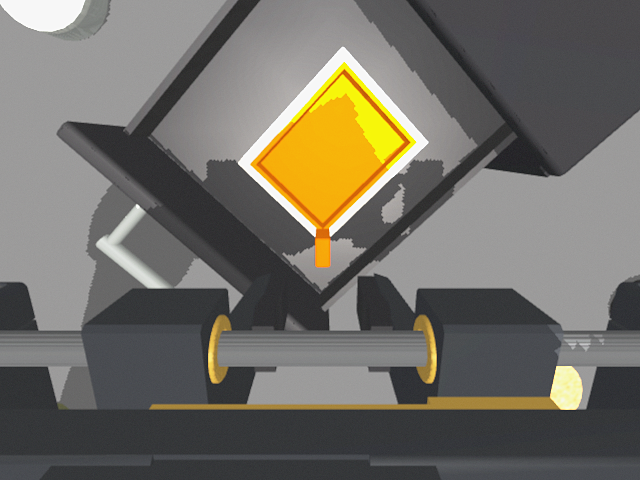

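The tab at (322,250) is centred between the fingers. I go down and close with 35 N.

Emit:
drive_tool:
  targets:
    - {"tx": 0.03,"ty": 0,"tz": -0.7,"wx": 0,"wy": 0,"wz": 0,"claw": -0.25}
    - {"tx": 0,"ty": 0,"tz": -0.7,"wx": 0,"wy": 0,"wz": 0,"claw": -0.25}
    - {"tx": 0,"ty": 0,"tz": -0.7,"wx": 0,"wy": 0,"wz": 0,"claw": -0.25}
    - {"tx": 0,"ty": 0,"tz": -0.5,"wx": 0,"wy": 0,"wz": 0,"claw": -0.25}
    - {"tx": 0,"ty": 0,"tz": -0.35,"wx": 0,"wy": 0,"wz": 0,"claw": -0.25}
    - {"tx": 0,"ty": 0,"tz": 0,"wx": 0,"wy": 0,"wz": 0,"claw": -0.25}
    - {"tx": 0,"ty": 0,"tz": 0,"wx": 0,"wy": 0,"wz": 0,"claw": -0.6}
    - {"tx": 0,"ty": 0,"tz": 0,"wx": 0,"wy": 0,"wz": 0,"claw": -0.9}
  force: 35

```text
clock: 9.9
tool_pos: [0.5282, 0.0711, 0.1352]
eef_rot: [0.908, 0.418, 0.001, 0.0]
contact_force: [-0.4, -0.2, 0.7]
opening: 0.213
finger_force: 0.0
```

Emit:
drive_tool:
  targets:
    - {"tx": 0,"ty": 0,"tz": 0,"wx": 0,"wy": 0,"wz": 0,"claw": -0.95}
    - {"tx": 0,"ty": 0,"tz": 0,"wx": 0,"wy": 0,"wz": 0,"claw": -0.95}
    - {"tx": 0,"ty": 0,"tz": 0,"wx": 0,"wy": 0,"wz": 0,"claw": -0.95}
    - {"tx": 0,"ty": 0,"tz": 0,"wx": 0,"wy": 0,"wz": 0,"claw": -0.95}
    - {"tx": 0,"ty": 0,"tz": 0,"wx": 0,"wy": 0,"wz": 0,"claw": -0.95}
    - {"tx": 0,"ty": 0,"tz": 0,"wx": 0,"wy": 0,"wz": 0,"claw": -0.95}
    - {"tx": 0,"ty": 0,"tz": 0,"wx": 0,"wy": 0,"wz": 0,"claw": -0.95}
    - {"tx": 0,"ty": 0,"tz": 0,"wx": 0,"wy": 0,"wz": 0,"claw": -0.95}

```text
clock: 10.7
tool_pos: [0.5278, 0.0714, 0.1349]
eef_rot: [0.908, 0.419, 0.001, -0.0]
contact_force: [-1.1, 1.1, 5.8]
opening: 0.108
finger_force: 35.0
```

Gripped. Now the peel arc: 14° about the far corner in 2° steps.

Emit:
drive_tool:
  targets:
    - {"tx": 0.026,"ty": 0.024,"tz": 0.139,"wx": -0.0227,"wy": 0.0244,"wz": 0,"claw": -0.95}
    - {"tx": 0.029,"ty": 0.027,"tz": 0.138,"wx": -0.0227,"wy": 0.0244,"wz": 0,"claw": -0.95}
    - {"tx": 0.032,"ty": 0.03,"tz": 0.137,"wx": -0.0227,"wy": 0.0244,"wz": 0,"claw": -0.95}
    - {"tx": 0.036,"ty": 0.033,"tz": 0.136,"wx": -0.0227,"wy": 0.0244,"wz": 0,"claw": -0.95}
    - {"tx": 0.039,"ty": 0.036,"tz": 0.134,"wx": -0.0227,"wy": 0.0244,"wz": 0,"claw": -0.95}
    - {"tx": 0.042,"ty": 0.04,"tz": 0.132,"wx": -0.0227,"wy": 0.0244,"wz": 0,"claw": -0.95}
    - {"tx": 0.046,"ty": 0.043,"tz": 0.129,"wx": -0.0227,"wy": 0.0244,"wz": 0,"claw": -0.95}
    - {"tx": 0,"ty": 0,"tz": 0,"wx": 0,"wy": 0,"wz": 0,"claw": -0.95}

```text
clock: 11.5
tool_pos: [0.5354, 0.078, 0.1625]
eef_rot: [0.901, 0.416, -0.116, 0.039]
contact_force: [-1.1, -1.8, 1.2]
opening: 0.105
finger_force: 35.0
```

```bash
python3 - <<'E'
from h import *
st()
s=snap('wrist','j.png');t=snap('top')
for s in (s,t):
    P=pts(s);hsv=cv2.cvtColor(s['image'],cv2.COLOR_BGR2HSV)
    R=(P[...,0]>.45)&(P[...,0]<.68)&(P[...,1]>.03)&(P[...,1]<.22)&(P[...,2]>.06)
    o=P[(cv2.inRange(hsv,(3,150,90),(28,255,255))>0)&R];w=P[(cv2.inRange(hsv,(0,0,170),(180,40,255))>0)&R]
    for n,Q in(('o',o),('w',w)):
        print(n,len(Q), np.percentile(Q,[2,50,98],axis=0).round(4).tolist() if len(Q) else '')
    if len(o): A=np.c_[o[:,:2],np.ones(len(o))];print('plane',np.linalg.lstsq(A,o[:,2],rcond=None)[0].round(3))
E
```

```text
{'clock': 11.5, 'q': [-0.5477, 0.8368, 0.4666, 1.7295, -0.2763, 0.8664, -0.6885], 'tool_pos': [0.5354, 0.078, 0.1625], 'eef_rot': [0.9013, 0.4156, -0.116, 0.0388], 'contact_force': [-1.0533, -1.7514, 1.2335], 'opening': 0.1053, 'finger_force': 34.9998}
o 40310 [[0.5343, 0.0823, 0.1137], [0.5763, 0.1148, 0.1276], [0.6211, 0.1511, 0.2394]]
w 4993 [[0.515, 0.0687, 0.0934], [0.6009, 0.154, 0.1155], [0.6325, 0.1628, 0.2285]]
plane [-0.31  -0.353  0.358]
o 64 [[0.5246, 0.0671, 0.1276], [0.5326, 0.0753, 0.1694], [0.6169, 0.0961, 0.2385]]
w 174 [[0.4524, 0.0608, 0.0901], [0.5266, 0.0744, 0.1126], [0.6227, 0.1509, 0.2624]]
plane [-0.754  1.181  0.489]
```

View pics/j.png

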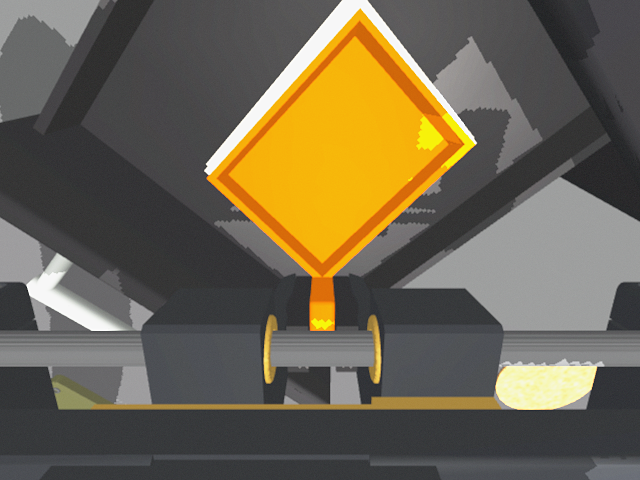

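The picture shows the tab corner raised with the far corner down. The nest rim is still at rest at z≈0.115, and the force has fallen to about 1 N, so the tray is freed. I lift straight up, slowly.

Emit:
drive_tool:
  targets:
    - {"tx": 0,"ty": 0,"tz": 0.1,"wx": 0,"wy": 0,"wz": 0,"claw": -0.95}
    - {"tx": 0,"ty": 0,"tz": 0.15,"wx": 0,"wy": 0,"wz": 0,"claw": -0.95}
    - {"tx": 0,"ty": 0,"tz": 0.2,"wx": 0,"wy": 0,"wz": 0,"claw": -0.95}
    - {"tx": 0,"ty": 0,"tz": 0.3,"wx": 0,"wy": 0,"wz": 0,"claw": -0.95}
    - {"tx": 0,"ty": 0,"tz": 0.4,"wx": 0,"wy": 0,"wz": 0,"claw": -0.95}
    - {"tx": 0,"ty": 0,"tz": 0.5,"wx": 0,"wy": 0,"wz": 0,"claw": -0.95}
    - {"tx": 0,"ty": 0,"tz": 0.5,"wx": 0,"wy": 0,"wz": 0,"claw": -0.95}
    - {"tx": 0,"ty": 0,"tz": 0.5,"wx": 0,"wy": 0,"wz": 0,"claw": -0.95}

```text
clock: 12.4
tool_pos: [0.5352, 0.078, 0.2437]
eef_rot: [0.902, 0.415, -0.115, 0.038]
contact_force: [-0.0, -0.7, -1.0]
opening: 0.107
finger_force: 35.0
```

Emit:
drive_tool:
  targets:
    - {"tx": 0,"ty": 0,"tz": 0.5,"wx": 0,"wy": 0,"wz": 0,"claw": -0.95}
    - {"tx": 0,"ty": 0,"tz": 0.5,"wx": 0,"wy": 0,"wz": 0,"claw": -0.95}
    - {"tx": 0,"ty": 0,"tz": 0.3,"wx": 0,"wy": 0,"wz": 0,"claw": -0.95}
    - {"tx": 0,"ty": -0.1,"tz": 0,"wx": 0.034,"wy": -0.0366,"wz": 0,"claw": -0.95}
    - {"tx": 0,"ty": -0.3,"tz": 0,"wx": 0.034,"wy": -0.0366,"wz": 0,"claw": -0.95}
    - {"tx": 0,"ty": -0.5,"tz": 0,"wx": 0.034,"wy": -0.0366,"wz": 0,"claw": -0.95}
    - {"tx": 0,"ty": -0.6,"tz": 0,"wx": 0.034,"wy": -0.0366,"wz": 0,"claw": -0.95}
    - {"tx": 0,"ty": -0.6,"tz": 0,"wx": 0.023,"wy": -0.0244,"wz": 0,"claw": -0.95}

```text
clock: 13.2
tool_pos: [0.5346, 0.014, 0.2818]
eef_rot: [0.908, 0.418, 0.001, -0.0]
contact_force: [0.0, -0.5, -0.4]
opening: 0.11
finger_force: 35.0
```

```bash
python3 - <<'E'
from h import *
st()
s=snap('wrist');P=pts(s);hsv=cv2.cvtColor(s['image'],cv2.COLOR_BGR2HSV)
m=(cv2.inRange(hsv,(3,150,90),(28,255,255))>0)&(P[...,2]>.14);m[275:]=0
o=P[m];print(len(o),np.percentile(o,[1,50,99],axis=0).round(3).tolist())
z0=np.percentile(o[:,2],50);print('plane',np.linalg.lstsq(np.c_[o[:,:2],np.ones(len(o))],o[:,2],rcond=None)[0].round(3))
r_=cv2.minAreaRect((o[:,:2]*1000).astype(np.float32));print(r_)
t=snap('top');P=pts(t);hsv=cv2.cvtColor(t['image'],cv2.COLOR_BGR2HSV)
w=P[(cv2.inRange(hsv,(0,0,170),(180,40,255))>0)&(P[...,0]>.5)&(P[...,0]<.66)&(P[...,1]>.03)&(P[...,1]<.2)]
print('nest',len(w),np.percentile(w,[2,50,98],axis=0).round(3).tolist())
cv2.imwrite('pics/k.png',np.hstack([t['image'][:,:400],s['image'][:,120:520]]))
E
```

```text
{'clock': 13.2, 'q': [-0.3861, 0.5592, 0.4487, 1.8161, -0.3169, 0.8357, -0.4904], 'tool_pos': [0.5346, 0.014, 0.2818], 'eef_rot': [0.9084, 0.4182, 0.001, -0.0001], 'contact_force': [0.0374, -0.4585, -0.3646], 'opening': 0.1102, 'finger_force': 35.0007}
36604 [[0.536, 0.021, 0.256], [0.585, 0.058, 0.258], [0.626, 0.092, 0.277]]
plane [-0.024  0.005  0.276]
((595.4505615234375, 65.56366729736328), (121.71267700195312, 89.16581726074219), 4.486671447753906)Traceback (most recent call last):
  File "<stdin>", line 10, in <module>
    return _quantile_unchecked(
        a, q, axis, out, overwrite_input, method, keepdims, weights)
    return _ureduce(a,
                    func=_quantile_ureduce_func,
    ...<5 lines>...
                    overwrite_input=overwrite_input,
                    method=method)
    r = func(a, **kwargs)
    result = _quantile(arr,
                       quantiles=q,
    ...<2 lines>...
                       out=out,
                       weights=wgt)
    slices_having_nans = np.isnan(arr[-1, ...])
                                  ~~~^^^^^^^^^
IndexError: index -1 is out of bounds for axis 0 with size 0
```

The tray is held level (slopes ≤0.024), with its centre at about (0.58, 0.057). I carry it 347 mm in -y to the mat.

Emit:
drive_tool:
  targets:
    - {"tx": 0,"ty": -0.3,"tz": 0,"wx": 0,"wy": 0,"wz": 0,"claw": -0.95}
    - {"tx": 0,"ty": -0.6,"tz": 0,"wx": 0,"wy": 0,"wz": 0,"claw": -0.95}
    - {"tx": 0,"ty": -0.8,"tz": 0,"wx": 0,"wy": 0,"wz": 0,"claw": -0.95}
    - {"tx": 0,"ty": -0.9,"tz": 0,"wx": 0,"wy": 0,"wz": 0,"claw": -0.95}
    - {"tx": 0,"ty": -0.9,"tz": 0,"wx": 0,"wy": 0,"wz": 0,"claw": -0.95}
    - {"tx": 0,"ty": -0.9,"tz": 0,"wx": 0,"wy": 0,"wz": 0,"claw": -0.95}
    - {"tx": 0,"ty": -0.9,"tz": 0,"wx": 0,"wy": 0,"wz": 0,"claw": -0.95}
    - {"tx": 0,"ty": -0.9,"tz": 0,"wx": 0,"wy": 0,"wz": 0,"claw": -0.95}

```text
clock: 14.1
tool_pos: [0.5357, -0.1708, 0.2809]
eef_rot: [0.908, 0.42, -0.0, -0.0]
contact_force: [0.2, 0.4, -2.4]
opening: 0.112
finger_force: 35.0
```

Emit:
drive_tool:
  targets:
    - {"tx": -0.05,"ty": -0.9,"tz": -0.2,"wx": 0,"wy": 0,"wz": 0,"claw": -0.95}
    - {"tx": -0.05,"ty": -0.9,"tz": -0.2,"wx": 0,"wy": 0,"wz": 0,"claw": -0.95}
    - {"tx": -0.05,"ty": -0.9,"tz": -0.2,"wx": 0,"wy": 0,"wz": 0,"claw": -0.95}
    - {"tx": -0.05,"ty": -0.9,"tz": -0.2,"wx": 0,"wy": 0,"wz": 0,"claw": -0.95}
    - {"tx": 0,"ty": -0.8,"tz": -0.2,"wx": 0,"wy": 0,"wz": 0,"claw": -0.95}
    - {"tx": 0,"ty": -0.5,"tz": -0.2,"wx": 0,"wy": 0,"wz": 0,"claw": -0.95}
    - {"tx": 0,"ty": -0.3,"tz": -0.1,"wx": 0,"wy": 0,"wz": 0,"claw": -0.95}
    - {"tx": 0,"ty": -0.17,"tz": 0,"wx": 0,"wy": 0,"wz": 0,"claw": -0.95}

```text
clock: 14.9
tool_pos: [0.5292, -0.3316, 0.2413]
eef_rot: [0.908, 0.419, -0.0, -0.001]
contact_force: [-0.1, 0.3, -0.1]
opening: 0.109
finger_force: 35.0
```

Emit:
drive_tool:
  targets:
    - {"tx": 0,"ty": 0,"tz": 0,"wx": 0,"wy": 0,"wz": 0,"claw": -0.95}
    - {"tx": 0,"ty": 0,"tz": 0,"wx": 0,"wy": 0,"wz": 0,"claw": -0.95}
    - {"tx": 0,"ty": 0,"tz": 0,"wx": 0,"wy": 0,"wz": 0,"claw": -0.95}
    - {"tx": 0,"ty": 0,"tz": 0,"wx": 0,"wy": 0,"wz": 0,"claw": -0.95}
    - {"tx": 0,"ty": 0,"tz": 0,"wx": 0,"wy": 0,"wz": 0,"claw": -0.95}
    - {"tx": 0,"ty": 0,"tz": 0,"wx": 0,"wy": 0,"wz": 0,"claw": -0.95}
    - {"tx": 0,"ty": 0,"tz": 0,"wx": 0,"wy": 0,"wz": 0,"claw": -0.95}
    - {"tx": 0,"ty": 0,"tz": 0,"wx": 0,"wy": 0,"wz": 0,"claw": -0.95}

```text
clock: 15.7
tool_pos: [0.529, -0.3321, 0.2421]
eef_rot: [0.908, 0.418, 0.0, -0.0]
contact_force: [0.5, 0.7, -1.7]
opening: 0.114
finger_force: 35.0
```

```bash
python3 - <<'E'
from h import *
st()
s=snap('wrist');P=pts(s);hsv=cv2.cvtColor(s['image'],cv2.COLOR_BGR2HSV)
m=(cv2.inRange(hsv,(3,150,90),(28,255,255))>0)&(P[...,2]>.14);m[275:]=0
o=P[m];print(len(o),np.percentile(o,[1,50,99],axis=0).round(3).tolist())
print('plane',np.linalg.lstsq(np.c_[o[:,:2],np.ones(len(o))],o[:,2],rcond=None)[0].round(3))
t=snap('top');P=pts(t)
hsv=cv2.cvtColor(t['image'],cv2.COLOR_BGR2HSV)
w=P[(hsv[...,1]<60)&(hsv[...,2]>150)&(P[...,0]>.5)&(P[...,0]<.66)&(P[...,1]>.03)&(P[...,1]<.2)]
print('nest',len(w)); 
if len(w): print(np.percentile(w,[2,50,98],axis=0).round(3).tolist())
cv2.imwrite('pics/k.png',t['image'])
E
```

```text
{'clock': 15.7, 'q': [0.2844, 0.7205, 0.3749, 1.5898, -0.3158, 0.8916, 0.0668], 'tool_pos': [0.529, -0.3321, 0.2421], 'eef_rot': [0.9083, 0.4183, 0.0, -0.0], 'contact_force': [0.455, 0.7112, -1.6512], 'opening': 0.1137, 'finger_force': 34.9998}
36407 [[0.531, -0.325, 0.216], [0.58, -0.288, 0.218], [0.62, -0.254, 0.238]]
plane [0.012 0.018 0.221]
nest 1887
[[0.518, 0.068, 0.091], [0.572, 0.113, 0.107], [0.627, 0.157, 0.117]]
```

View pics/k.png

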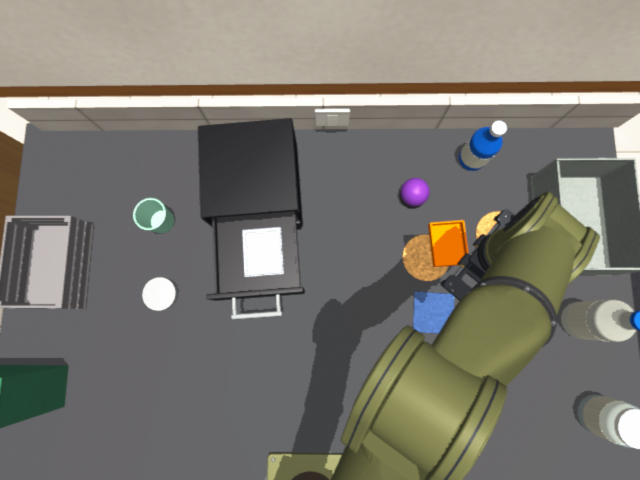

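The top view shows the drawer open with the nest at rest in it (floor z 0.107). The tin, cup and ball have not moved. The tray, level at (448,243), has its centre at (0.575, -0.289), over the mat's middle at (0.574, -0.290).

```bash
python3 -c "
from h import *
print(workorder.finish_job())"
```

```text
the job is handed in; nothing more can be done
None
```

The job is handed in at about 16 s: the drawer is fully out, the tray was peeled off with the nest left down, and it is held level about 0.2 m above the middle of the leftmost cork mat.

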